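# Lock the folding work platform with its spring clip

### The arm

A 6-joint arm with a two-finger parallel gripper is mounted at the origin on the work surface. World frame = base frame: x ahead of the robot, y to its left, z up, the work surface at z = 0. Lengths are in m, angles in rad, forces in N, time in s.
With the tool pointing down it reaches from about 0.3 to 0.775 m from the base axis. Payload 14.6 kg.
Tool frame: the origin (TCP) lies at the very end of the fingers, on their centre line; the grasp point (between the pads) lies 19 mm behind it; z points along the fingers, y is the line along which they close (so a half turn about z gives the same grasp; the last joint's range is limited). The gripper opens to 94 mm and grips with 3 to 60 N. Pads are 16 mm wide; open, the fingers measure 119 mm over their backs; the gripper's body (75 mm by 177 mm) begins 78 mm behind the grasp point.
Start: joints at [1.237, 0.3, 1.521, -0, 1.321, -0.067], TCP at [0.145, 0.531, 0.205] pointing down, gripper open.
Joint ranges: [-3.03, 3.03], [-0.79, 2.21], [0.23, 2.52], [-1.04, 4.18], [0, 3.07], [-2.55, 2.55]. Speed limits (rad/s): [2.22, 2.22, 2.57, 3.14, 3.14, 3.14].

### API

Orientations are given as [roll, pitch, yaw] about the fixed x, y, z axes, in that order (R = Rz(yaw) Ry(pitch) Rx(roll)).
In Python, from station import ctrl gives the robot as it stands.
- The arm moves only by the shell command python3 -m pendant 'ROWS' [OPENING] [FORCE]. ROWS is JSON, a list of rows, each a list of 2 entries, a list of its own where there are three numbers: the shift along the world's x, y, z in cm, then the turn about the world's z in rad. A call has 1 to 20 rows; each row shifts and turns the commanded pose from where the row before left it; what a row does not reach is not made up. A row lasts 1/12 s, in which the tool goes at most 41.7 mm and 7.16 degrees, less where a joint would pass 70% of its speed; a pose out of reach is approached as far as the arm can. A call is refused whole if a number of a shift passes 4.17 or a number of a turn 0.125, either way. A call with a gripper value outside its range is refused whole. OPENING is the opening, from 0 (shut) to 1 (fully open), set as the call begins (- or left out, the last holds). The fingers move at their own pace and stop on an object; FORCE is the grip in N (left out, the last holds). Time passes only in rows, so rows that do not move let the fingers close. It gives the time, the measured TCP pose, the force, the opening and the grip force at its end, in the units of the state.
- ctrl.get_obs(): the state, without advancing time (a new reading comes with each control period).
- ctrl.camera(name): name is "scene" or "top" or "wrist"; returns a dict with "color" (400x640x3 uint8, red, green, blue), "intrinsics" (3x3 intrinsics, pixels), "k1" (the pictures are not rectified: a ray, as slopes to the right and down, at radius r is drawn at 1 + k1 r^2 times it, then the intrinsics apply), "camera_from_world" (4x4, takes a point from world to camera coordinates). Camera axes: x right, y down, z forward; pixel columns grow to the right and rows downward; lengths in m; the calibration is good to about 2 mm. A picture is of the moment at which its call begins. There is no depth.
- ctrl.hand_in(): hands the job in; it is judged then, once.
The state is a dict: "time_s": time; "qpos": joint angles; "joint_vel": joint speeds; "tau": joint torques, N m; "ee_pos": TCP position; "eef_rot": TCP orientation; "force": force on the tool from outside, world axes, zero at the start; "moment": the same for the moment, N m; "grip_width": finger opening in m; "grip_force": force on a finger pad.
Only numpy, scipy, OpenCV 4.12 (cv2) and the standard library are available. Lean on these libraries where they do the work, as an engineer would, in place of code of your own. Each camera call takes 0.05 s, during which the arm holds its last target. There are 200 camera calls.

### The job

Lock the folding work platform: fold the hinged lock plate all the way down over the post, then pick up the spring clip by its black grip and push it flat and sideways, from the plate's free end towards the hinge, onto the post's neck between the collar and the head, until the neck snaps past the bulges of the legs and is fully home against the clip's tongue. The post can be clamped anywhere along its slot, so go by feel and gently: never push the clip against the post with more than 25 N, nor lean on the plate with more than 40 N. Leave the clip there, and leave the other things on the table where they are.

Things in the scene. Friction and masses are not known exactly. Their poses are not given: they have to be found in the camera images.
- lock: The fold lock: flat ribbed aluminium tread with a grey plastic end cap, fixed to the table, 116 mm wide (124 at the cap), 28 mm high (cap 30), from x = -80 to +180 mm. Origin on the table under the middle of the post's slot; x points from the slot to the plate's hinge, z up. The clip goes on along +x. Heights below are above the table.
- slot (a point): Middle of the slot that runs along the lock's x, at the height of the post's mid neck, 43 mm; axes as lock. The steel post is clamped in the slot anywhere from x = -18 to +18 mm of this point (y = 0); this is not measured. Collar 24 mm across up to height 37, neck (shank) 14 mm across from 37 to 49, head 26 mm up to 59. A rubber bush lets it give 0.05 mm per newton along x.
- plate (a joint): Angle of the hinged steel lock plate (rad): 0 = folded flat over the post, grows as it is raised; stiff hinge, stays where left, 1 to 2 N at the free end moves it. 125 mm long from the hinge axis, 64 mm wide, 4 mm thick (axis at mid thickness). Raised, it leans over the post, its upper face looking towards lock +x and up. Folded, its upper face is at height 35, its free end at lock x = -60.
- hinge (a point): Middle of the plate's hinge axis: on the lock at x = 65 mm, height 33 mm; the axis runs along the lock's y. The plate's window for the post, 64 mm long and 34 mm wide, lies 33 to 97 mm from this axis; beyond it the plate is solid to its free end.
- plate_end (a point): Middle of the plate's free end, on its upper face.
- clip: Hairpin spring clip of dark steel, lying flat, 87 mm long, 36 mm wide, 6 mm thick, about 90 g. Origin on its underside below the seat centre; x points to the open ends of the two legs, z up. At the other end an upright black plastic grip, 26 mm (x) by 14 mm (y), 34 mm high from the underside, centred at x = -42 mm.
- clip_seat (a point): Centre of the clip's seat, 3 mm above its underside; the shank's axis comes here. Axes as clip. The legs are 6 mm round bars, 15 mm apart here; bulges at x = +11 mm leave 7 mm between them; a mouth 24 mm wide at x = +27, leg tips at x = +30. A blunt tongue with its end at x = -8 mm stops the shank 1 mm beyond home.
- clip_bulge (a point): Midway between the two bulges of the legs, at x = +11 mm of the clip. Forcing them over the shank takes about 7 to 16 N, varying with friction; as they pass it the push falls to a few newtons, and stays low for about 11 mm until the tongue meets the shank and it rises steeply: then the clip is home. Friction holds a clip left short of home where it is.
- pin: Bystander: straight steel pin, 77 mm long, with a square head. Origin under its middle.
- washer: Bystander: steel washer, 38 mm across, 5 mm thick. Origin under its centre.
- spool: Bystander: grey wire spool, 60 mm across, 46 mm high. Origin under its centre.
- tin: Bystander: flat round tin, 66 mm across, 50 mm high. Origin under its centre.
- driver: Bystander: screwdriver lying on the table. Origin under it.
- tray: Bystander: low white plastic tray, 130 by 100 by 30 mm. Origin under its centre.
- wrench: Bystander: wrench lying on the table. Origin under it.
Mind the look-alikes: they are no part of the job. Several things have the shape of the clip; the one meant has the colours described above.

How it is judged:
By the outcome, as a careful person would: the job done as asked, in the order asked, and still so for the second after the job is handed in, with the robot touching nothing.
It also fails if it takes over 66 s, if anything falls off the work surface, if the arm or the gripper's body presses on something with over 40 N, if the wrist force passes 120 N, or if a joint passes its speed limit or range.

## Working session

There is one attempt and no reset: what is moved stays moved. The work goes in short steps, Python scripts to look and compute and a shell command to move; the robot and the scene stay as the last step left them, time stands still between calls to the robot, and variables do not carry over. Pictures are saved under pics/ and viewed, at most 12 in all, crops included, and the job is handed in when it is done.

```bash
ls; mkdir -p pics; cat > h.py <<'E'
import numpy as np, cv2
from station import ctrl
def snap(name,fn=None):
    c=ctrl.camera(name)
    np.savez('/tmp/%s.npz'%name,**{k:np.array(v) for k,v in c.items()})
    if fn: cv2.imwrite('pics/'+fn,c['color'][:,:,::-1])
    return c
def load(name): 
    d=np.load('/tmp/%s.npz'%name); return {k:d[k] for k in d}
def ray(c,u,v):
    K=np.array(c['intrinsics']); k=float(c['k1']); T=np.array(c['camera_from_world'])
    d=np.array([(u-K[0,2])/K[0,0],(v-K[1,2])/K[1,1]]); s=d.copy()
    for _ in range(20): s=d/(1+k*(s@s))
    R=T[:3,:3]; return -R.T@T[:3,3], R.T@np.array([s[0],s[1],1])
def onz(c,u,v,z):
    o,d=ray(c,u,v); return o+d*(z-o[2])/d[2]
def proj(c,p):
    T=np.array(c['camera_from_world']);K=np.array(c['intrinsics']);q=T[:3,:3]@np.array(p)+T[:3,3]
    s=q[:2]/q[2]; s=s*(1+float(c['k1'])*(s@s)); return K[:2,:2]@s+K[:2,2]
E
python3 - <<'E'
from h import *
a=snap('top','top.png');b=snap('scene','scene.png')
for c in(a,b): print(np.array(c['camera_from_world']).round(3),c['k1'],c['intrinsics'])
E
```

```text
pics
[[-0.016 -1.    -0.02   0.028]
 [-0.99   0.019 -0.14   0.577]
 [ 0.14   0.017 -0.99   1.152]
 [ 0.     0.     0.     1.   ]] 0.01513887064970012 [[470.06396673   0.         323.13003579]
 [  0.         470.06396673 196.25255145]
 [  0.           0.           1.        ]]
[[-0.854  0.521 -0.013  0.47 ]
 [ 0.3    0.47  -0.83  -0.124]
 [-0.426 -0.713 -0.557  1.21 ]
 [ 0.     0.     0.     1.   ]] -0.059145397545247405 [[392.86642139   0.         325.35864068]
 [  0.         392.86642139 200.94209363]
 [  0.           0.           1.        ]]
```

View pics/top.png

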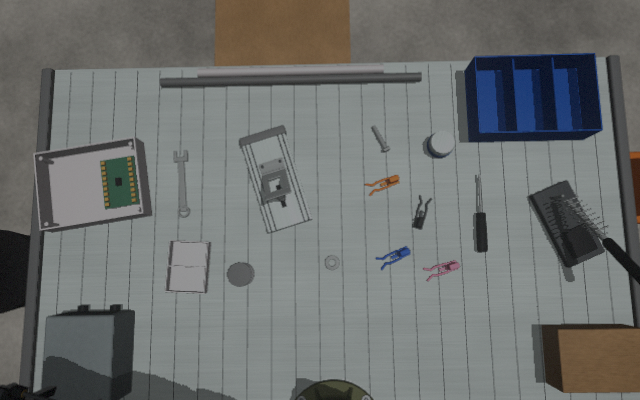

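View pics/scene.png

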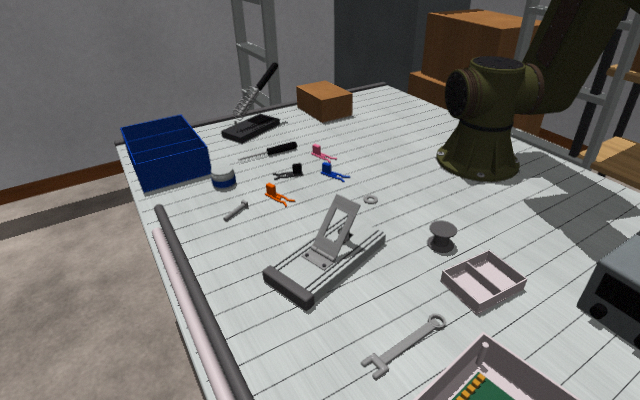

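The top view shows the lock at about (275,180) with the cap at the far end (263,132), so +x points away from the robot. The dark clip is at (422,212), with orange, blue and pink look-alikes around it. I'll look at both closer.

```bash
python3 - <<'E'
from h import *
a=load('top')['color'];b=load('scene')['color']
def cr(i,u,v,w,h): return cv2.resize(i[v:v+h,u:u+w],(400,300),interpolation=cv2.INTER_CUBIC)
m=np.vstack([np.hstack([cr(a,215,115,160,120),cr(a,390,185,64,48)]),np.hstack([cr(b,250,190,160,120),cr(b,262,153,48,36)])])
cv2.imwrite('pics/m.png',m[:,:,::-1])
E
```

```text
(no output)
```

View pics/m.png

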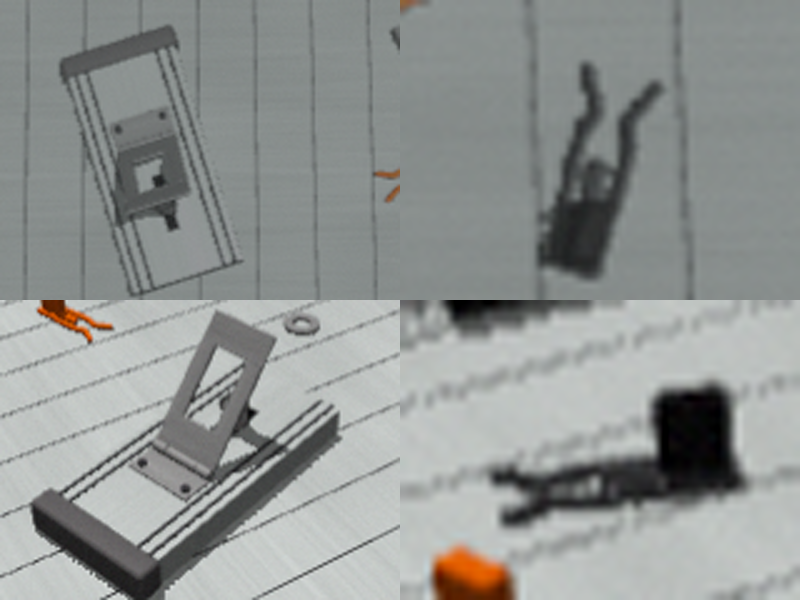

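```bash
python3 - <<'E'
from h import *
t=load('top');s=load('scene')
P=lambda x,y:onz(t,x/2.5+215,y/2.5+115,.028)[:2]
a,b,c,d=P(130,295),P(242,262),P(70,80),P(180,50)
print(a,b,c,d,np.linalg.norm(a-b))
for v in (c-a,d-b): print(np.arctan2(v[1],v[0]),np.linalg.norm(v))
w=b-a; n=np.array([-w[1],w[0]]); print('end yaw',np.arctan2(n[1],n[0]))
yaw=np.mean([np.arctan2(*(c-a)[::-1]),np.arctan2(*(d-b)[::-1])])
ex=np.array([np.cos(yaw),np.sin(yaw)]); o=(a+b)/2+.08*ex; print('yaw',yaw,'origin',o)
# plate end: from scene, top corners of plate crop (218,12),(277,338-300)
for (x,y) in((218,12),(276,38)):
    oo,dd=ray(s,x/2.5+250,y/2.5+190)
    # intersect with lock y=+-32 plane
    ey=np.array([-ex[1],ex[0]])
    for yy in(-.032,.032):
        k=(yy-ey@(oo[:2]-o))/(ey@dd[:2]); p=oo+k*dd; X=ex@(p[:2]-o); print(x,yy,X,p[2],'r',np.hypot(X-.065,p[2]-.033),'ang',np.arctan2(p[2]-.033,.065-X))
Q=lambda x,y,z:onz(t,x/6.25+390,y/6.25+185,z)[:2]
t1,t2=Q(587,68,.003),Q(658,88,.003); g=Q(580,236,.034);gb=Q(600,165,.004)
S=lambda x,y,z:onz(s,x*.12+262,(y-300)*.12+153,z)[:2]
print('tips',t1,t2,np.linalg.norm(t1-t2),'grip',g,np.linalg.norm(g-(t1+t2)/2), 'scene grip',S(692,390,.034), 'tips',S(500,475,.003),S(515,518,.003))
v=(t1+t2)/2-g; print('clip yaw',np.arctan2(v[1],v[0]))
print(ctrl.get_obs()['eef_rot'])
E
```

```text
[0.4876931 0.16194  ] [0.51928147 0.0475216 ] [0.71323976 0.22484558] [0.74302958 0.10958762] 0.11869875801729386
0.2719909477759308 0.23415467092006043
0.27058902500788723 0.23219691377994656
end yaw 0.26936787213638486
yaw 0.27128998639190904 origin [0.58056136 0.12616875]
218 -0.032 -0.015005585306854068 0.12485534613970495 r 0.12181255392913044 ang 0.8542389170779384
218 0.032 0.057270817236271664 0.18747745608597421 r 0.15467069762883082 ang 1.5208036431665692
276 -0.032 -0.09697089985765113 0.05629596764871592 r 0.16363763170306292 ang 0.1428484682320326
276 0.032 -0.013348711121027883 0.12840819001852455 r 0.12345543024483437 ang 0.8832646630347023
tips [ 0.57589514 -0.39957862] [ 0.56696594 -0.42819547] 0.02997756863694337 grip [ 0.50362236 -0.3823569 ] 0.07478033806220696 scene grip [ 0.39032494 -0.15229703] tips [ 0.44943854 -0.18419095] [ 0.46030025 -0.15607921]
clip yaw -0.4352496777744512
[-3.14059770e+00 -5.93313610e-05  2.87480533e+00]
```

```bash
python3 - <<'E'
from h import *
t=load('top');s=load('scene')
Q=lambda x,y,z:onz(t,(x-400)/6.25+390,y/6.25+185,z)[:2]
S=lambda x,y,z:onz(s,(x-400)*.12+262,(y-300)*.12+153,z)[:2]
t1,t2=Q(587,68,.003),Q(658,88,.003); g=Q(580,236,.034)
print(t1,t2,np.linalg.norm(t1-t2),'grip',g,np.linalg.norm(g-(t1+t2)/2), 'scene grip',S(692,390,.034), 'tips',S(500,475,.003),S(515,518,.003))
v=(t1+t2)/2-g; print('clip yaw',np.arctan2(v[1],v[0]))
E
```

```text
[ 0.57905056 -0.23430254] [ 0.5700805  -0.26333678] 0.03038830163249512 grip [ 0.50641423 -0.22253538] 0.07304425762772598 scene grip [ 0.50710859 -0.22759631] tips [ 0.56805339 -0.26057219] [ 0.57638737 -0.23067062]
clip yaw -0.3680969362282851
```

```bash
python3 -m pendant '[[[2.44,-2.24,0],0.03],[[2.44,-2.24,0],0.03],[[2.44,-2.24,0],0.03],[[2.44,-2.24,0],0.03],[[2.44,-2.24,0],0.03],[[2.44,-2.24,0],0.03],[[2.44,-2.24,0],0.03],[[2.44,-2.24,0],0.03],[[2.44,-2.24,0],0.03],[[2.44,-2.24,0],0.03],[[2.44,-2.24,0],0.03],[[2.44,-2.24,0],0.03],[[2.44,-2.24,0],0.03],[[2.44,-2.24,0],0.03],[[2.44,-2.24,0],0.03],[[2.44,-2.24,0],0.03],[[2.44,-2.24,0],0.03],[[2.44,-2.24,0],0.03],[[0,0,0],0],[[0,0,0],0]]' 0 20
python3 - <<'E'
from h import *
w=snap('wrist','w1.png'); print(ctrl.get_obs()['qpos'],np.array(w['camera_from_world']).round(3))
E
```

```text
time_s: 1.77
ee_pos: [0.5845, 0.1262, 0.2045]
eef_rot: [3.141, -0.001, -2.871]
force: [-0.5, 1.2, -0.1]
grip_width: 0.0004
grip_force: 0.0
[ 1.53167037e-01  4.07920069e-01  1.37724686e+00  1.63214063e-04
  1.35765858e+00 -1.68971771e+00] [[-0.268  0.963  0.001  0.033]
 [ 0.93   0.258  0.262 -0.603]
 [ 0.252  0.071 -0.965  0.233]
 [ 0.     0.     0.     1.   ]]
```

View pics/w1.png

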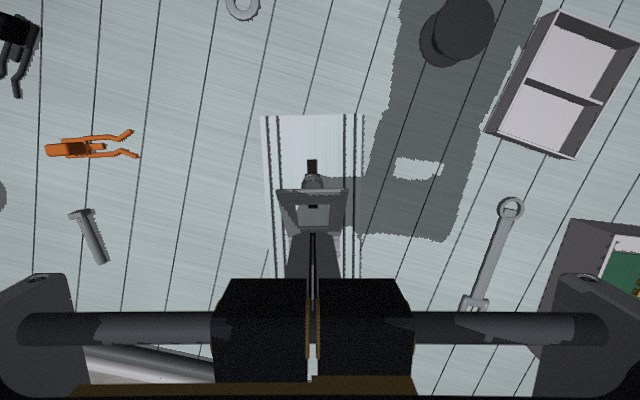

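```bash
python3 - <<'E'
from h import *
w=load('wrist'); o=np.array([.5806,.1262]); y=.271; R=np.array([[np.cos(y),np.sin(y)],[-np.sin(y),np.cos(y)]])
for n,u,v,z in(('endL',277,188,.128),('endR',348,188,.128),('bodyL',263,116,.028),('bodyR',364,116,.028),('head',312,174,.059)):
    p=onz(w,u,v,z); print(n,p[:2].round(4),(R@(p[:2]-o)).round(4))
E
```

```text
endL [0.5729 0.0932] [-0.0163 -0.0297]
endR [0.5565 0.1523] [-0.0163  0.0316]
bodyL [0.5209 0.0527] [-0.0772 -0.0548]
bodyR [0.4903 0.1626] [-0.0773  0.0592]
head [0.5645 0.1223] [-0.0165  0.0005]
```

```bash
python3 -m pendant '[[[0,0,-2.1],0],[[0,0,-2.1],0],[[0,0,-2.1],0],[[0,0,-2.1],0],[[-0.64,-0.18,-0.78],0],[[-0.64,-0.18,-0.78],0],[[-0.64,-0.18,-0.78],0],[[-0.45,-0.12,-0.98],0],[[-0.45,-0.12,-0.98],0],[[-0.45,-0.12,-0.98],0],[[-0.4,-0.11,-0.7],0],[[-0.4,-0.11,-0.7],0],[[-0.4,-0.11,-0.7],0],[[-0.2,-0.05,-0.3],0],[[-0.2,-0.05,-0.3],0]]' 0 20
python3 -m pendant '[[[0,0,-0.3],0],[[0,0,-0.15],0],[[0,0,0],0]]'
```

```text
time_s: 3.07
ee_pos: [0.5353, 0.1139, 0.0413]
eef_rot: [-3.142, -0.0, -2.868]
force: [0.1, 0.9, 0.8]
grip_width: 0.0005
grip_force: 0.2
time_s: 3.32
ee_pos: [0.5355, 0.114, 0.0369]
eef_rot: [3.142, -0.0, -2.868]
force: [-0.4, 0.2, 0.8]
grip_width: 0.0007
grip_force: 0.0
```

```bash
python3 -m pendant '[[[0,0,-0.1],0],[[0,0,-0.05],0],[[0,0,-0.05],0],[[0,0,0],0]]'; python3 -m pendant '[[[0,0,-0.05],0],[[0,0,0],0]]'
```

```text
time_s: 3.65
ee_pos: [0.5357, 0.114, 0.0353]
eef_rot: [-3.142, 0.0, -2.868]
force: [-0.3, -0.2, 1.1]
grip_width: 0.0007
grip_force: 0.2
time_s: 3.82
ee_pos: [0.5357, 0.1141, 0.0352]
eef_rot: [-3.141, 0.001, -2.868]
force: [-2.1, -0.5, 5.6]
grip_width: 0.0005
grip_force: 3.0
```

```bash
python3 -m pendant '[[[0,0,-0.05],0],[[0,0,0],0]]'; python3 -m pendant '[[[0,0,3],0],[[0,0,4],0],[[0,0,4],0],[[0.5,-2.3,1],-0.06],[[-0.5,-3.2,0],-0.06],[[-0.5,-3.2,0],-0.06],[[-0.5,-3.2,0],-0.06],[[-0.5,-3.2,0],-0.06],[[-0.5,-3.2,0],-0.06],[[-0.5,-3.2,0],-0.06],[[-0.5,-3.2,0],-0.06],[[-0.5,-3.2,0],-0.06],[[-0.5,-3.2,0],-0.06],[[0.5,-2.4,0],0],[[0,0,0],0],[[0,0,0],0]]' 0.5 20
python3 - <<'E'
from h import *
w=snap('wrist');t=snap('top');s=snap('scene')
u,v=proj(t,[.6,.13,.04]).astype(int);a=cv2.resize(t['color'][v-45:v+45,u-60:u+60],(400,300),interpolation=2)
print(u-60,v-45)
u,v=proj(s,[.6,.13,.04]).astype(int);b=cv2.resize(s['color'][v-45:v+45,u-60:u+60],(400,300),interpolation=2)
print(u-60,v-45)
W=cv2.resize(w['color'],(480,300))
m=np.zeros((600,800,3),np.uint8);m[:300,:400]=a;m[:300,400:]=b;m[300:,:480]=W
cv2.imwrite('pics/m2.png',m[:,:,::-1])
E
```

```text
time_s: 3.98
ee_pos: [0.5358, 0.114, 0.0351]
eef_rot: [-3.141, 0.001, -2.868]
force: [-2.9, -0.3, 11.1]
grip_width: 0.0003
grip_force: 5.4
time_s: 5.32
ee_pos: [0.5002, -0.2217, 0.1538]
eef_rot: [3.141, -0.001, 2.813]
force: [-0.9, 0.3, 0.1]
grip_width: 0.0469
grip_force: 0.0
218 143
276 194
```

View pics/m2.png

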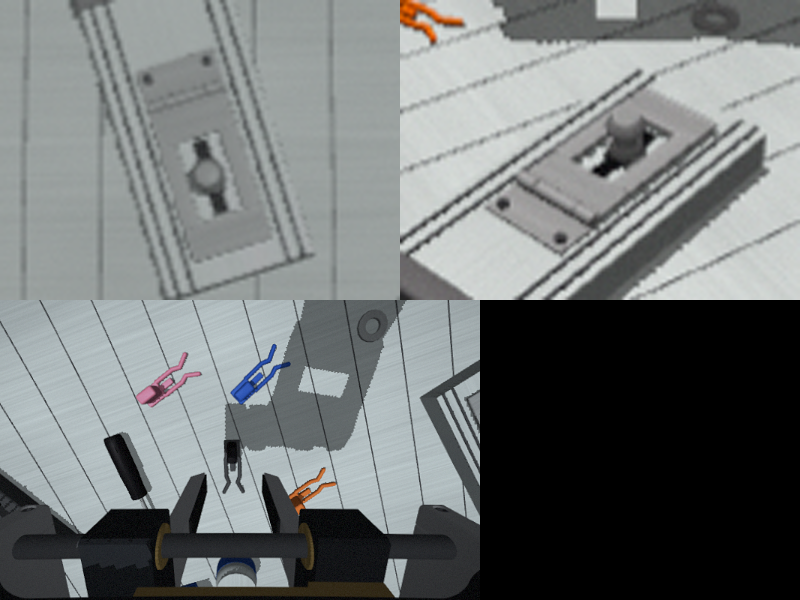

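The plate is flat, and the post head is at about crop (208,172) in the top view. The wrist view shows the black clip at about (309,205), with its legs pointing down the image. Now to measure both.

```bash
python3 - <<'E'
from h import *
w=load('wrist');t=load('top');s=load('scene')
o=np.array([.5806,.1262]); y=.271; R=np.array([[np.cos(y),np.sin(y)],[-np.sin(y),np.cos(y)]])
L=lambda p:(R@(p[:2]-o)).round(4)
print('post top',L(onz(t,280.4,194.6,.059)),'scene',L(onz(s,345.6,229.1,.059)))
for n,u,v in(('eL',198,262),('eR',270,232),('hL',150,112),('hR',224,90)):
    print(n,L(onz(t,u/3.3333+218,v/3.3333+143,.035)))
g=w['color'].max(2); m=(g<28).astype(np.uint8); m[:170]=0;m[265:]=0;m[:,:285]=0;m[:,335:]=0
n,l,st,c=cv2.connectedComponentsWithStats(m)
for i in range(1,n):
    if st[i,4]>30:
        print(st[i],c[i],cv2.minAreaRect(np.argwhere(l==i)[:,::-1].astype(np.float32)))
cv2.imwrite('pics/c.png',cv2.resize(w['color'][170:270,270:350,::-1],(480,600),interpolation=2))
E
```

```text
post top [-0.     -0.0022] scene [-0.0024  0.0036]
eL [-0.0603  0.0254]
eR [-0.054  -0.0335]
hL [0.0619 0.0297]
hR [ 0.0622 -0.0298]
[301 187  15  31 322] [308.76708075 200.61180124] ((308.0, 202.0), (30.0, 14.0), 90.0)
```

View pics/c.png

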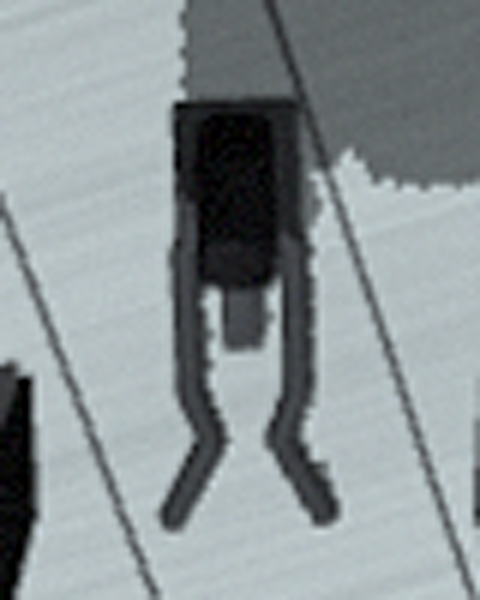

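```bash
python3 - <<'E'
from h import *
w=load('wrist')
P=lambda x,y,z:onz(w,x/6+270,y/6+170,z)[:2]
g=P(236,178,.034);a=P(172,522,.003);b=P(326,518,.003);bl=P(215,435,.003);br=P(280,435,.003);rear=P(238,101,.003)
m=(a+b)/2; v=m-g; print('grip',g,'tips',m,np.linalg.norm(a-b),np.linalg.norm(v),'yaw',np.arctan2(*v[::-1]))
for k,q in(('bulge',(bl+br)/2),('rear',rear)): print(k,q,np.linalg.norm(q-m))
v2=m-rear; print('yaw2',np.arctan2(*v2[::-1]))
for e,z in(((198,115),.034),((275,115),.034),((198,240),.034),((275,240),.034)): print(P(*e,z))
c=m-.030*v2/np.linalg.norm(v2); print('seat',c,'grip from tips',m-.072*v2/np.linalg.norm(v2))
print(ctrl.get_obs()['ee_pos'],ctrl.get_obs()['eef_rot'])
E
```

```text
grip [ 0.50054083 -0.22357684] tips [ 0.57522134 -0.24678393] 0.030504075312012786 0.07820324368826725 yaw -0.301291156018627
bulge [ 0.55801449 -0.24121797] 0.018084673457998343
rear [ 0.49429422 -0.22132551] 0.08483707903827252
yaw2 -0.3047828055655142
[ 0.48808231 -0.22607587]
[ 0.49227001 -0.21378198]
[ 0.50885565 -0.23333645]
[ 0.51312344 -0.22080985]
seat [ 0.54660397 -0.23778135] grip from tips [ 0.50653966 -0.22517774]
[ 0.50050546 -0.22003583  0.15407462] [ 3.14142570e+00 -3.11896791e-04  2.81581300e+00]
```

```bash
python3 -m pendant '[[[0.35,-0.45,-2.1],0.023],[[0,0,-2.1],0],[[0,0,-2.1],0],[[0,0,-2.1],0],[[0,0,-2.1],0],[[0,0,-2.1],0],[[0,0,-1.2],0],[[0,0,-0.6],0],[[0,0,0],0]]'; python3 -m pendant '[[[0,0,0],0],[[0,0,0],0],[[0,0,0],0],[[0,0,0],0],[[0,0,0],0],[[0,0,0],0]]' 0 45
```

```text
time_s: 6.22
ee_pos: [0.5038, -0.2248, 0.0095]
eef_rot: [3.141, -0.001, 2.839]
force: [0.2, 0.1, -0.1]
grip_width: 0.047
grip_force: 0.0
time_s: 6.72
ee_pos: [0.5042, -0.2256, 0.0106]
eef_rot: [-3.141, 0.001, 2.838]
force: [-1.1, 0.8, 2.8]
grip_width: 0.0136
grip_force: 45.0
```

```bash
python3 -m pendant '[[[0,0,1.5],0],[[0,0,3],0],[[0,0,3.5],0],[[-0.49,3.17,0],0.0574],[[-0.49,3.17,0],0.0574],[[-0.49,3.17,0],0.0574],[[-0.49,3.17,0],0.0574],[[-0.49,3.17,0],0.0574],[[-0.49,3.17,0],0.0574],[[-0.49,3.17,0],0.0574],[[-0.49,3.17,0],0.0574],[[-0.49,3.17,0],0.0574],[[-0.49,3.17,0],0.0574],[[0,0,0],0],[[0,0,0],0]]'
python3 - <<'E'
from h import *
w=snap('wrist');t=snap('top');s=snap('scene')
u,v=proj(t,[.53,.11,.06]).astype(int);a=cv2.resize(t['color'][v-45:v+45,u-60:u+60],(400,300),interpolation=2)
u2,v2=proj(s,[.53,.11,.06]).astype(int);b=cv2.resize(s['color'][v2-45:v2+45,u2-60:u2+60],(400,300),interpolation=2)
print(u-60,v-45,u2-60,v2-45)
m=np.zeros((600,800,3),np.uint8);m[:300,:400]=a;m[:300,400:]=b;m[300:,:480]=cv2.resize(w['color'],(480,300))
cv2.imwrite('pics/m3.png',m[:,:,::-1])
E
```

```text
time_s: 7.97
ee_pos: [0.4547, 0.0926, 0.0902]
eef_rot: [-3.142, 0.0, -2.869]
force: [-0.6, -0.1, -1.8]
grip_width: 0.0138
grip_force: 45.0
226 169 298 172
```

View pics/m3.png

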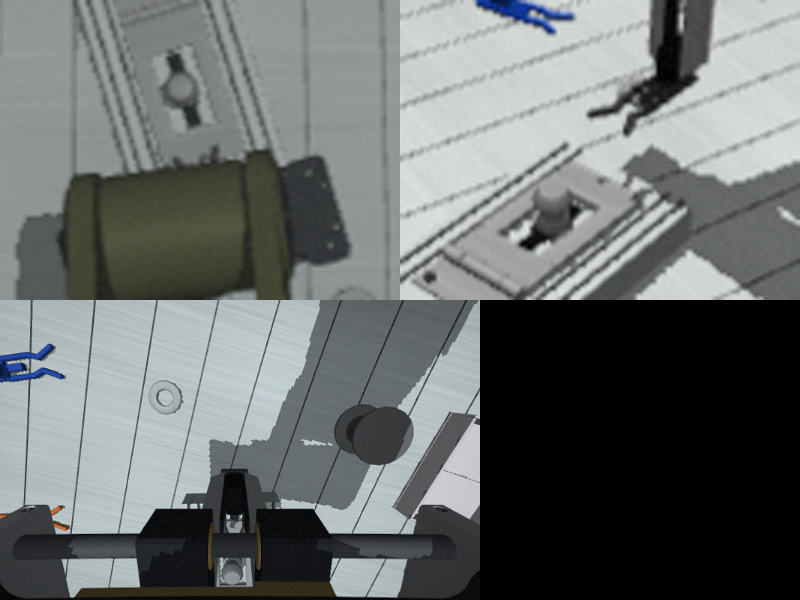

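```bash
python3 - <<'E'
from h import *
w=load('wrist');t=load('top');s=load('scene')
o=np.array([.5806,.1262]); y=.271; R=np.array([[np.cos(y),np.sin(y)],[-np.sin(y),np.cos(y)]])
L=lambda p:(R@(p[:2]-o)).round(4)
S=lambda u,v,z:L(onz(s,(u-400)/3.3333+298,v/3.3333+172,z))
T=lambda u,v,z:L(onz(t,u/3.3333+226,v/3.3333+169,z))
print('tips scene',S(592,113,.083),S(628,128,.083),'post',S(553,190,.059))
print('post top',T(179,89,.059),'tips top',T(178,162,.083),T(213,150,.083))
print('post wrist',L(onz(w,232/.75,(572-300)/.75,.059)))
print('tcp',L(ctrl.get_obs()['ee_pos']), L(np.array(ctrl.get_obs()['ee_pos'])+0))
E
```

```text
tips scene [-0.0568 -0.0145] [-0.0592  0.0139] post [-0.0002  0.0007]
post top [-0.0022  0.0002] tips top [-0.0579  0.0139] [-0.0568 -0.0131]
post wrist [-0.0108  0.0008]
tcp [-0.1303 -0.0006] [-0.1303 -0.0006]
```

```bash
python3 -m pendant '[[[0,0,-1.5],0],[[0,0,-1.5],0],[[0,0,-0.95],0],[[0,0,0],0],[[0,0,0],0]]'; python3 -m pendant '[[[1.45,0.41,0],0],[[1.45,0.41,0],0],[[1.45,0.41,0],0],[[0.97,0.27,0],0],[[0.29,0.08,0],0],[[0,0,0],0],[[0,0,0],0]]'
```

```text
time_s: 8.53
ee_pos: [0.455, 0.091, 0.0506]
eef_rot: [3.141, -0.001, -2.873]
force: [-0.3, -0.3, -0.5]
grip_width: 0.0138
grip_force: 45.0
time_s: 9.12
ee_pos: [0.5108, 0.1071, 0.0509]
eef_rot: [-3.142, -0.0, -2.872]
force: [-0.2, -0.2, -1.3]
grip_width: 0.0136
grip_force: 45.0
```

```bash
for i in 1; do python3 -m pendant '[[[0.19,0.054,0],0],[[0.19,0.054,0],0],[[0.19,0.054,0],0],[[0.1,0.027,0],0],[[0,0,0],0]]'; done; python3 -m pendant '[[[0.1,0.027,0],0],[[0.1,0.027,0],0],[[0,0,0],0]]';python3 -m pendant '[[[0.1,0.027,0],0],[[0.1,0.027,0],0],[[0,0,0],0]]'
```

```text
time_s: 9.53
ee_pos: [0.5174, 0.1089, 0.0503]
eef_rot: [-3.141, -0.002, -2.872]
force: [-2.0, -2.7, -2.5]
grip_width: 0.0138
grip_force: 45.0
time_s: 9.78
ee_pos: [0.5186, 0.1094, 0.0501]
eef_rot: [3.141, -0.004, -2.871]
force: [-7.8, -4.8, 0.7]
grip_width: 0.0139
grip_force: 45.0
time_s: 10.03
ee_pos: [0.5212, 0.1101, 0.0502]
eef_rot: [3.142, -0.002, -2.871]
force: [-1.7, -2.6, -2.0]
grip_width: 0.0137
grip_force: 45.0
```

```bash
python3 - <<'E'
from h import *
w=snap('wrist');t=snap('top');s=snap('scene')
u,v=proj(t,[.57,.125,.045]).astype(int);a=cv2.resize(t['color'][v-30:v+30,u-40:u+40],(400,300),interpolation=2)
u2,v2=proj(s,[.57,.125,.045]).astype(int);b=cv2.resize(s['color'][v2-30:v2+30,u2-40:u2+40],(400,300),interpolation=2)
print(u-40,v-30,u2-40,v2-30)
m=np.zeros((600,800,3),np.uint8);m[:300,:400]=a;m[:300,400:]=b;m[300:,:480]=cv2.resize(w['color'],(480,300))
cv2.imwrite('pics/m4.png',m[:,:,::-1])
E
```

```text
240 169 307 202
```

View pics/m4.png

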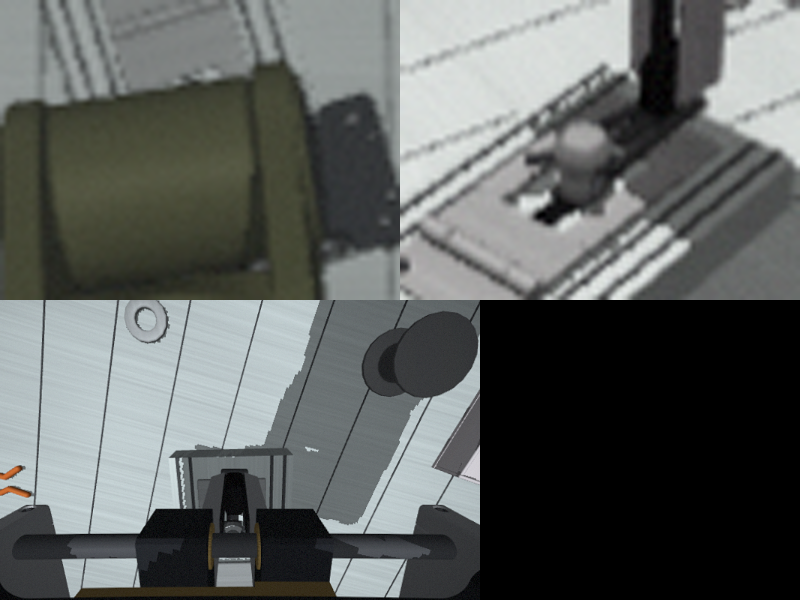

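```bash
python3 - <<'E'
from h import *
s=load('scene')
o=np.array([.5806,.1262]); y=.271; R=np.array([[np.cos(y),np.sin(y)],[-np.sin(y),np.cos(y)]])
L=lambda p:(R@(p[:2]-o)).round(4)
S=lambda u,v,z:L(onz(s,(u-400)/5+307,v/5+202,z))
print(S(529,158,.043),S(600,207,.043),'head',S(583,137,.059), L(ctrl.get_obs()['ee_pos']),ctrl.get_obs()['force'])
E
```

```text
[ 0.0125 -0.0199] [0.0169 0.0244] head [0.0013 0.0011] [-0.0611  0.0004] [-2.19287795 -2.98256243 -1.14673758]
```

```bash
python3 -m pendant '[[[0.1,0.027,0],0],[[0.1,0.027,0],0],[[0,0,0],0]]'; python3 -m pendant '[[[0.1,0.027,0],0],[[0.1,0.027,0],0],[[0,0,0],0]]';python3 -m pendant '[[[0.1,0.027,0],0],[[0.1,0.027,0],0],[[0,0,0],0]]'
```

```text
time_s: 10.43
ee_pos: [0.523, 0.1107, 0.0502]
eef_rot: [3.141, -0.002, -2.871]
force: [-3.9, -2.6, -3.4]
grip_width: 0.0136
grip_force: 45.0
time_s: 10.68
ee_pos: [0.5257, 0.1114, 0.0505]
eef_rot: [3.142, -0.001, -2.871]
force: [0.0, -2.4, -2.0]
grip_width: 0.0136
grip_force: 45.0
time_s: 10.93
ee_pos: [0.5284, 0.112, 0.0509]
eef_rot: [-3.141, 0.001, -2.871]
force: [2.0, -1.8, -2.8]
grip_width: 0.014
grip_force: 45.0
```

```bash
python3 -m pendant '[[[0.1,0.027,0],0],[[0.1,0.027,0],0],[[0,0,0],0]]'; python3 -m pendant '[[[0.1,0.027,0],0],[[0.1,0.027,0],0],[[0,0,0],0]]';python3 -m pendant '[[[0.1,0.027,0],0],[[0.1,0.027,0],0],[[0,0,0],0]]'
```

```text
time_s: 11.18
ee_pos: [0.53, 0.1125, 0.0507]
eef_rot: [-3.142, 0.0, -2.871]
force: [0.5, -2.2, -1.0]
grip_width: 0.0135
grip_force: 45.0
time_s: 11.43
ee_pos: [0.5322, 0.113, 0.0507]
eef_rot: [-3.141, 0.001, -2.871]
force: [1.7, -2.8, -1.9]
grip_width: 0.0141
grip_force: 45.0
time_s: 11.68
ee_pos: [0.5342, 0.1135, 0.0508]
eef_rot: [-3.141, 0.001, -2.871]
force: [1.2, -4.1, -1.5]
grip_width: 0.0132
grip_force: 45.0
```

```bash
python3 -m pendant '[[[0.11,-0.02,0],0],[[0.1,0.027,0],0],[[0,0,0],0]]'; python3 -m pendant '[[[0.1,0.027,0],0],[[0,0,0],0]]';python3 -m pendant '[[[0.1,0.027,0],0],[[0,0,0],0]]'
```

```text
time_s: 11.93
ee_pos: [0.5361, 0.1138, 0.0507]
eef_rot: [3.141, 0.0, -2.871]
force: [0.9, -1.9, -1.6]
grip_width: 0.0138
grip_force: 45.0
time_s: 12.1
ee_pos: [0.5365, 0.1139, 0.0506]
eef_rot: [3.141, -0.001, -2.871]
force: [-3.5, -3.1, 1.3]
grip_width: 0.0138
grip_force: 45.0
time_s: 12.27
ee_pos: [0.537, 0.114, 0.0505]
eef_rot: [3.141, -0.003, -2.871]
force: [-8.6, -4.0, 5.2]
grip_width: 0.0134
grip_force: 45.0
```

```bash
python3 -m pendant '[[[0.07,0.019,0],0],[[0,0,0],0]]';python3 -m pendant '[[[0.07,0.019,0],0],[[0,0,0],0]]'
```

```text
time_s: 12.43
ee_pos: [0.5373, 0.1141, 0.0505]
eef_rot: [3.141, -0.004, -2.871]
force: [-10.3, -6.0, 6.6]
grip_width: 0.0137
grip_force: 45.0
time_s: 12.6
ee_pos: [0.5377, 0.1142, 0.0505]
eef_rot: [3.141, -0.004, -2.871]
force: [-14.0, -6.1, 9.2]
grip_width: 0.0137
grip_force: 45.0
```

```bash
python3 - <<'E'
from h import *
w=snap('wrist');t=snap('top');s=snap('scene')
u2,v2=proj(s,[.57,.125,.045]).astype(int);b=cv2.resize(s['color'][v2-30:v2+30,u2-40:u2+40],(800,600),interpolation=2)
print(u2-40,v2-30,ctrl.get_obs()['force'])
cv2.imwrite('pics/m5.png',b[:,:,::-1])
E
```

```text
307 202 [-13.57492879  -6.31092421   8.9453615 ]
```

View pics/m5.png

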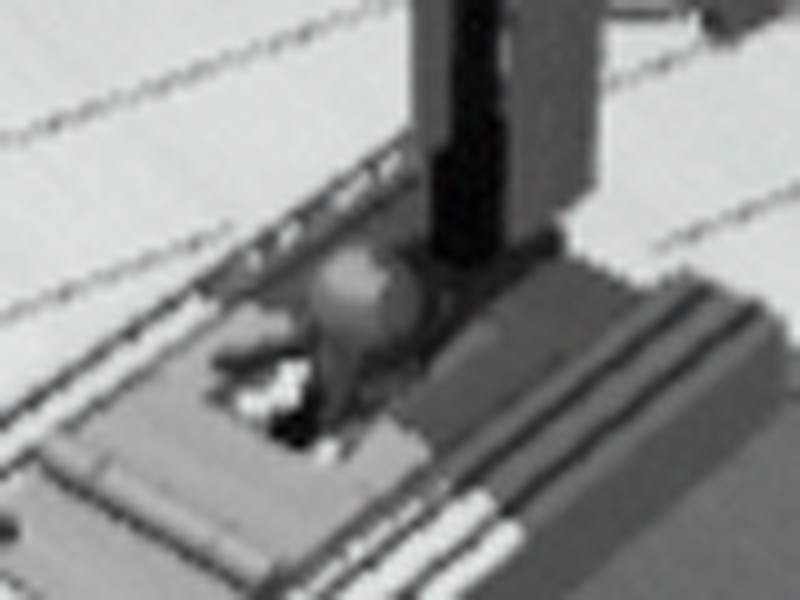

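Push force rises steeply about 11 mm after the snap, and the scene view shows the post head close to the grip at the expected spacing. The clip is home, so I'll release and check.

```bash
python3 -m pendant '[[[0,0,0],0],[[0,0,0],0],[[0,0,0],0],[[0,0,0],0]]' 0.4; python3 -m pendant '[[[0,0,2],0],[[0,0,4],0],[[0,0,4],0],[[-3,1,2],0],[[-3,1,2],0],[[-3,1,2],0],[[-3,1,0],0],[[-2,1,0],0],[[0,0,0],0],[[0,0,0],0]]'
python3 - <<'E'
from h import *
t=snap('top');s=snap('scene');w=snap('wrist')
u,v=proj(t,[.57,.125,.045]).astype(int);a=cv2.resize(t['color'][v-30:v+30,u-40:u+40],(400,300),interpolation=2)
u2,v2=proj(s,[.57,.125,.045]).astype(int);b=cv2.resize(s['color'][v2-30:v2+30,u2-40:u2+40],(400,300),interpolation=2)
print(u-40,v-30,u2-40,v2-30)
m=np.zeros((600,800,3),np.uint8);m[:300,:400]=a;m[:300,400:]=b;m[300:,:480]=cv2.resize(t['color'],(480,300))
cv2.imwrite('pics/m6.png',m[:,:,::-1])
E
```

```text
time_s: 13.08
ee_pos: [0.5395, 0.1147, 0.0507]
eef_rot: [3.141, 0.001, -2.871]
force: [-0.5, -0.9, -0.1]
grip_width: 0.0358
grip_force: 0.0
time_s: 13.92
ee_pos: [0.3991, 0.165, 0.2112]
eef_rot: [3.141, 0.002, -2.87]
force: [-0.3, -0.2, 0.3]
grip_width: 0.0375
grip_force: 0.0
240 169 307 202
```

View pics/m6.png

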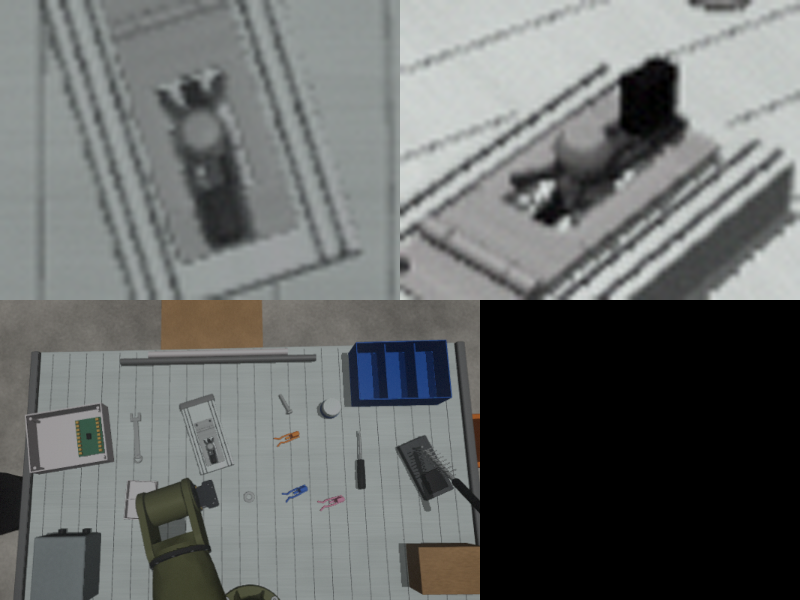

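```bash
python3 - <<'E'
from h import *
t=load('top');s=load('scene')
o=np.array([.5806,.1262]); y=.271; R=np.array([[np.cos(y),np.sin(y)],[-np.sin(y),np.cos(y)]])
L=lambda p:(R@(p[:2]-o)).round(4)
T=lambda u,v,z:L(onz(t,u/5+240,v/5+169,z))
S=lambda u,v,z:L(onz(s,(u-400)/5+307,v/5+202,z))
print('post',T(200,130,.059),S(584,137,.059))
print('tips',T(163,90,.041),T(220,73,.041),S(511,180,.041))
print('rear grip top',T(227,245,.037),'grip scene top corners',S(620,70,.072),S(680,68,.072))
cv2.imwrite('pics/m7.png',np.hstack([cv2.resize(t['color'][175:220,265:295],(400,600),interpolation=2),cv2.resize(s['color'][205:250,325:355] ,(400,600),interpolation=2)])[:,:,::-1])
E
```

```text
post [-0.0007 -0.001 ] [0.001  0.0014]
tips [0.0276 0.0128] [ 0.0277 -0.0175] [ 0.0271 -0.0172]
rear grip top [-0.0576  0.0033] grip scene top corners [-0.0327 -0.0072] [-0.0513  0.0113]
```

View pics/m7.png

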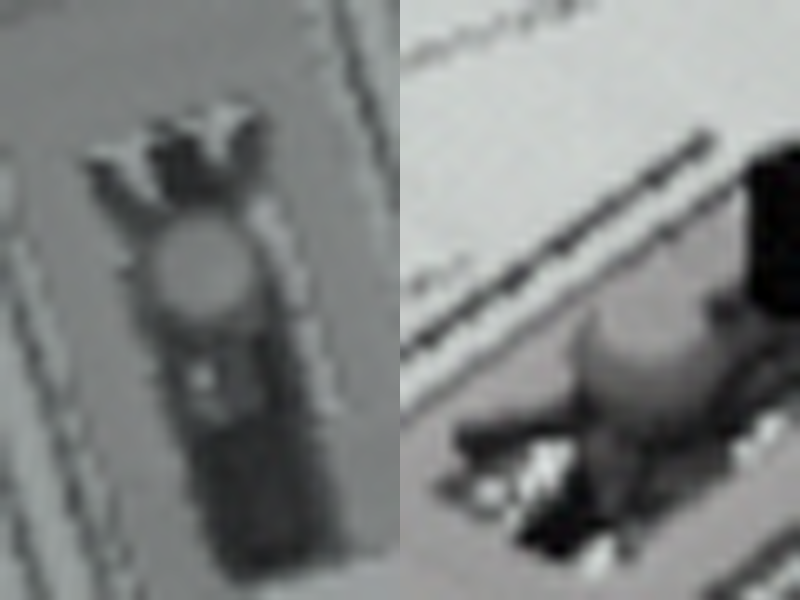

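```bash
python3 -c "
from station import ctrl
print(ctrl.hand_in())"
```

```text
the job is handed in; nothing more can be done
None
```

I folded the plate flat over the post, pushed the black-gripped clip onto the neck until it stopped hard at about 15 N along the push, released it and handed the job in at about 14 s; the final pictures agree to within about 3 mm with it being fully home, and the other things look unmoved.

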